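# Hold the right component case open

## Task

Look through the clear lids to find which of the two grey cases holds the blue cross-shaped board, raise that case's lid by its red pull bar and hold it open at 60 degrees from shut so that a pupil can take the board out. The lid springs shut if let go, so finish while still holding it steady at that angle. Keep the other case shut and leave everything else, the boards included, where it lies.

Things in the scene. Friction and masses are not known exactly. Their poses are not given: they have to be found in the camera images.
- left_case_floor (a point): centre of the top of the white foam in the left case (the one with greater y), 40 mm above the table. The case is an open grey box fixed to the table, 130 (x) x 150 (y) x 70 mm high, walls 4 mm. The axes are the case's: +x to its hinge side, away from the robot apart from a yaw of up to 0.3 rad; z up.
- left_lid_hinge (a point): middle of the left lid's hinge axis, on the far (+x) top edge of the left case, 65 mm from the case's centre and 70 mm above the table; the axis runs along the case's y. The lid is a clear pane 130 x 150 x 6 mm in a black frame. The point's axes turn with the lid; in them the lid runs from the hinge along -x, its underside at z = 0.
- left_lid_bar (a point): middle of the left lid's red pull bar: round, 10 mm thick, parallel to the hinge, 180 mm from its axis, 3 mm above the lid's underside plane, on two arms 110 mm apart. The opening between bar and lid edge is 45 x 100 mm, free above and below (shut: bar 73 mm above the table): pinch it from above, a finger each side (it turns between the fingers), or lift it from below.
- left_lid (a joint): opening angle of the left lid, rad: 0 shut (lid level), growing as the bar rises and swings over towards the hinge; 1.047 is 60 degrees; stop at 1.9. A spring and the lid's weight (0.11 to 0.22 kg) always close it: roughly 1 to 2 N at the bar, at right angles to the lid, holds it at any angle.
- right_case_floor (a point): centre of the top of the white foam in the right case (the one with smaller y), 40 mm above the table. The case is an open grey box fixed to the table, 130 (x) x 150 (y) x 70 mm high, walls 4 mm. The axes are the case's: +x to its hinge side, away from the robot apart from a yaw of up to 0.3 rad; z up.
- right_lid_hinge (a point): middle of the right lid's hinge axis, on the far (+x) top edge of the right case, 65 mm from the case's centre and 70 mm above the table; the axis runs along the case's y. The lid is a clear pane 130 x 150 x 6 mm in a black frame. The point's axes turn with the lid; in them the lid runs from the hinge along -x, its underside at z = 0.
- right_lid_bar (a point): middle of the right lid's red pull bar: round, 10 mm thick, parallel to the hinge, 180 mm from its axis, 3 mm above the lid's underside plane, on two arms 110 mm apart. The opening between bar and lid edge is 45 x 100 mm, free above and below (shut: bar 73 mm above the table): pinch it from above, a finger each side (it turns between the fingers), or lift it from below.
- right_lid (a joint): opening angle of the right lid, rad: 0 shut (lid level), growing as the bar rises and swings over towards the hinge; 1.047 is 60 degrees; stop at 1.9. A spring and the lid's weight (0.11 to 0.22 kg) always close it: roughly 1 to 2 N at the bar, at right angles to the lid, holds it at any angle.
- cross_board: the blue cross-shaped circuit board, two strips 84 x 26 mm crossing at right angles, 3 mm thick, with small parts on it; loose, lying on the foam in one of the two shut cases and seen through its clear lid. Origin: centre of its underside.
- green_board: a green rectangular circuit board 70 x 50 x 3 mm, loose on the foam in the other case. Origin: centre of its underside.
- phone: black phone lying flat, 74 x 150 x 9 mm, left of the cases. Origin: centre of its underside.
- screwdriver: screwdriver lying on the table, near the robot on the right. Its handle points along its -x.
- solder_tin: round brass-coloured tin, 64 mm across, 20 mm high, right of the cases. Origin: centre of its underside.
- solder_spool: blue spool standing on end, 60 mm across, 46 mm high, behind the cases. Origin: centre of its underside.
- flux_bottle: small bottle with a white cap, 44 mm across, 100 mm high, behind the cases. Origin: centre of its underside.
- spare_board: small green board strip, 60 x 22 x 3 mm, lying on the table close to the robot. Origin: centre of its underside.

How it is judged:
By the outcome, as a careful person would: the job done as asked, in the order asked, and still so for the second after the job is handed in, while the arm keeps its last pose, push and grip.
It also fails if it takes over 35 s, if anything falls off the work surface, if the arm or the gripper's body presses on something with over 40 N, if the wrist force passes 120 N, or if a joint passes its speed limit or range.

## Robot

A 6-joint arm with a two-finger parallel gripper is mounted at the origin on the work surface. World frame = base frame: x ahead of the robot, y to its left, z up, the work surface at z = 0. Lengths are in m, angles in rad, forces in N, time in s.
With the tool pointing down it reaches from about 0.35 to 0.975 m from the base axis. Payload 4.9 kg.
Tool frame: the origin (TCP) lies midway between the tips of the shut fingers; the grasp point (between the pads) lies 19 mm behind it; z points along the fingers, y is the line along which they close (so a half turn about z gives the same grasp; the last joint's range is limited). The gripper opens to 85 mm and grips with 20 to 120 N. Pads are 22 mm wide; open, the fingers measure 114 mm over their backs; the gripper's body (76 mm by 85 mm) begins 54 mm behind the grasp point. The pads swing forward as they close: fully open they stand 13 mm farther back than shut.
Start: joints at [0.989, 0.053, 1.613, -0, 1.476, -0.119], TCP at [0.279, 0.559, 0.231] pointing down, gripper open.
Joint ranges: [-3.01, 3.01], [-1.01, 2.22], [0.06, 2.58], [-1.02, 4.17], [0.09, 2.62], [-3.14, 3.14]. Speed limits (rad/s): [2.57, 2.57, 3.14, 3.14, 3.14, 3.14].

## Interface

Orientations are given as a unit quaternion [w, x, y, z].
In Python, from plant import state, grab_frame, camera_info, job_done, spot_in, masks_of, pinpoint gives the robot as it stands.
- The arm moves only by the shell command python3 -m handwheel 'ROWS' [OPENING]. ROWS is JSON, a list that holds one entry, the list of rows, each a list of 6 numbers: the shift along the world's x, y, z in m, then the turn, a rotation vector about the world's x, y, z in degrees. In form: [[[tx, ty, tz, ax, ay, az], ...]]. A call has 1 to 20 rows; each row shifts and turns the commanded pose from where the row before left it; what a row does not reach is not made up. A row lasts 1/12 s, in which the tool goes at most 41.7 mm and 7.16 degrees, less where a joint would pass 70% of its speed; a pose out of reach is approached as far as the arm can. A call is refused whole if a number of a shift passes 0.0417 or a number of a turn 7.16, either way. A call with a gripper value outside its range is refused whole. OPENING is the opening, from 0 (shut) to 1 (fully open), set as the call begins (- or left out, the last holds). The fingers move at their own pace and stop on an object; the grip force is fixed at half the most. Time passes only in rows, so rows that do not move let the fingers close. It gives the time, the measured TCP pose, the force, the opening and the grip force at its end, in the units of the state.
- state(): the state, without advancing time (a new reading comes with each control period).
- grab_frame(name): name is "scene" or "top" or "wrist"; returns (picture, depth): 420x560x3 uint8, blue, green, red; 420x560 float32, m along the optical axis (not along the pixel's ray), 0 where there is no reading.
- camera_info(name): a dict with "fx", "fy", "cx", "cy" (pixels), "T" (4x4, takes a point from camera to world coordinates). Camera axes: x right, y up, looking along -z (the intrinsics and any distortion apply to the point x, -y, -z); pixel columns grow to the right and rows downward; lengths in m; the calibration is good to about 2 mm. The wrist camera is an equidistant fisheye: a pixel r from the principal point sees the ray r / f radians off the axis. A picture is of the moment at which its call begins: read the wrist's pose just before it. camera_info takes no time and is no camera call; for the wrist camera it gives the pose at the moment of the call.
- job_done(): hands the job in; it is judged then, once.
Trained networks look in the newest picture that a camera, given by its name, has taken for a name from the list of things; names that differ only in an ending like _2 or _b are one class to them, and where a whole thing is asked for, a point or a joint stands for the part that bears it (a point fixed in the world has none). Each returns a list of dicts, best first, with "conf" (0 to 1); they miss things now and then, are a little off and sometimes report something else, mostly with a low value. They report only what shows in the picture. A call takes as long as a camera call.
- spot_in(camera, thing): "box" ([left, top, width, height] in pixels, round what is visible of it).
- masks_of(camera, thing): "region" (420x560 bool, what is visible of it) and "box" ([left, top, width, height] in pixels, round what is visible of it).
- pinpoint(camera, thing): "position" ([column, row] in pixels: a listed point, or the origin of a listed thing).
The state is a dict: "time": time; "joint_pos": joint angles; "joint_vel": joint speeds; "joint_efforts": joint torques, N m; "tool_pos": TCP position; "tool_rot": TCP orientation; "contact_force": force on the tool from outside, world axes, zero at the start; "ft_torque": the same for the moment, N m; "gripper_width": opening from 0.0 (shut) to 1.0 (fully open); "grasp_force": force on a finger pad.
Only numpy, scipy, OpenCV 4.12 (cv2) and the standard library are available. Lean on these libraries where they do the work, as an engineer would, in place of code of your own. Each camera call takes 0.05 s, during which the arm holds its last target. There are 200 camera calls.

## Working session

There is one attempt and no reset: what is moved stays moved. The work goes in short steps, Python scripts to look and compute and a shell command to move; the robot and the scene stay as the last step left them, time stands still between calls to the robot, and variables do not carry over. Pictures are saved under pics/ and viewed, at most 10 in all, crops included, and the job is handed in when it is done.

```bash
mkdir -p pics
cat > h.py <<'E'
import numpy as np, cv2
from plant import *
def ray_z(cam,px,z):
    c=camera_info(cam);T=np.array(c["T"])
    d=np.array([(px[0]-c["cx"])/c["fx"],-(px[1]-c["cy"])/c["fy"],-1.])
    d=T[:3,:3]@d;o=T[:3,3]
    return o+d*(z-o[2])/d[2]
E
python3 - <<'E'
from h import *
s=state();print(s)
for cam in ("scene","top"):
    p,d=grab_frame(cam);cv2.imwrite(f"pics/{cam}0.png",p)
    c=camera_info(cam);print(cam,{k:(np.round(v,3).tolist()) for k,v in c.items() if k!="name"})
    for t,z in (("left_lid_hinge",.07),("right_lid_hinge",.07),("left_lid_bar",.073),("right_lid_bar",.073),("left_case_floor",.04),("right_case_floor",.04),("cross_board",.04),("green_board",.04)):
        for r in pinpoint(cam,t)[:2]:
            print(cam,t,round(r["conf"],2),np.round(r["position"],1),np.round(ray_z(cam,r["position"],z),4))
E
```

```text
{'time': 0.0, 'joint_pos': array([ 9.88971643e-01,  5.33909859e-02,  1.61428654e+00,  1.96209272e-05,
        1.47596198e+00, -1.18992850e-01]), 'joint_vel': array([ 0.00091332,  0.00026502, -0.00101374,  0.00111243, -0.00142906,
       -0.00028871]), 'joint_efforts': array([-7.93762520e-04, -3.93711376e+01, -3.70161045e+01, -1.81597507e-04,
        7.47074577e-03, -1.56224921e-06]), 'tool_pos': array([0.27870607, 0.55873712, 0.2300463 ]), 'tool_rot': array([-3.60494683e-04,  2.29356719e-01,  9.73341897e-01, -9.57880440e-04]), 'contact_force': array([ 0.41893365,  1.01693929, -0.5945862 ]), 'ft_torque': array([ 0.00055019,  0.00083354, -0.01461467]), 'grasp_force': 0.0, 'gripper_width': 1.0042002666500625}
scene {'fx': 441.787, 'fy': 441.787, 'cx': 278.06, 'cy': 208.39, 'T': [[-0.647, -0.625, 0.437, 1.164], [0.762, -0.541, 0.356, 0.545], [0.014, 0.563, 0.826, 1.27], [0.0, 0.0, 0.0, 1.0]]}
scene left_lid_hinge 0.89 [268.7 253.6] [0.6768 0.1156 0.07  ]
scene left_lid_hinge 0.45 [204.8 245.1] [ 0.7837 -0.0541  0.07  ]
scene right_lid_hinge 0.77 [200.2 182.8] [ 0.6233 -0.2406  0.07  ]
sc
[... 364 characters left out ...]
.2316  0.04  ]
top {'fx': 455.381, 'fy': 455.381, 'cx': 280.269, 'cy': 211.361, 'T': [[0.018, 0.974, -0.224, 0.315], [-1.0, 0.019, -0.0, 0.019], [0.004, 0.224, 0.975, 1.171], [0.0, 0.0, 0.0, 1.0]]}
top left_lid_hinge 0.86 [241.6 171.4] [0.6702 0.1186 0.07  ]
top right_lid_hinge 0.71 [448.2 219.8] [ 0.5547 -0.397   0.07  ]
top right_lid_hinge 0.68 [383.7 190.8] [ 0.6261 -0.2397  0.07  ]
top left_lid_bar 0.78 [225.3 236.7] [0.5015 0.1519 0.073 ]
top right_lid_bar 0.96 [375.7 263.9] [ 0.4419 -0.2137  0.073 ]
top left_case_floor 0.64 [ 96.3 234.1] [0.5077 0.4805 0.04  ]
top left_case_floor 0.62 [240.7 201.7] [0.5986 0.1206 0.04  ]
top right_case_floor 0.93 [374.9 217.9] [ 0.5627 -0.222   0.04  ]
```

View pics/top0.png

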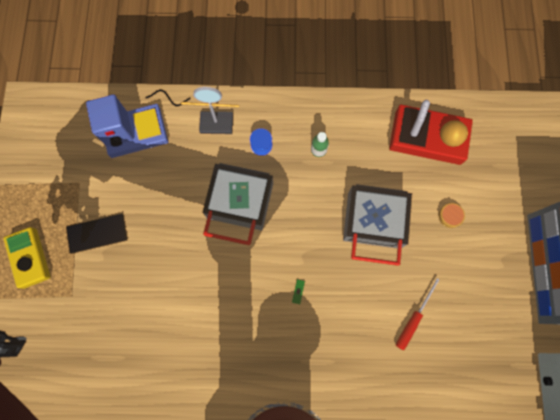

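View pics/scene0.png

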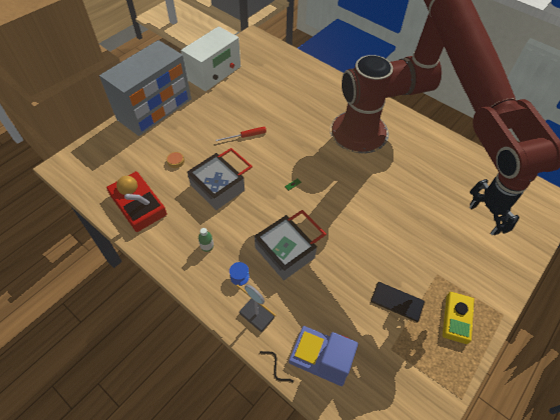

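The blue cross is in the right case (top view, about (375,215)). The left case holds the green board at (239,195). The right red bar runs from about (354,258) to (400,263) in the top view. Next I'll refine the bar with red pixels in both cameras.

Run:
```python
from h import *
def red(p,box):
    l,t,r,b=box;h=cv2.cvtColor(p,cv2.COLOR_BGR2HSV)
    m=(((h[...,0]<6)|(h[...,0]>172))&(h[...,1]>150)&(h[...,2]>70))
    k=np.zeros_like(m);k[t:b,l:r]=m[t:b,l:r];return k
for cam,box in (("top",(345,225,412,275)),("scene",(215,140,265,185))):
    m=red(cv2.imread(f"pics/{cam}0.png"),box);v,u=np.nonzero(m)
    P=np.array([ray_z(cam,(a,b),.073) for a,b in zip(u,v)])[:,:2]
    th=np.radians(-8)
    for _ in range(5):
        ex=np.array([np.cos(th),np.sin(th)]);ey=np.array([-ex[1],ex[0]])
        a=P@ex;b=P@ey
        bc=(np.percentile(b,2)+np.percentile(b,98))/2
        s=(a<np.percentile(a,3)+.014)&(abs(b-bc)<.045)
        k=np.polyfit(b[s],a[s],1); th=th-np.arctan(k[0])
    mid=ex*np.polyval(k,bc)+ey*bc
    print(cam,len(P),"yaw",np.degrees(th),"bar",mid,"n",s.sum(),"width",np.ptp(b),"hinge",mid+.18*ex)
```

```text
top 274 yaw -6.8640050892835385 bar [ 0.45070768 -0.21276926] n 99 width 0.12047206040876 hinge [ 0.62941755 -0.23428163]
scene 108 yaw -6.987987626158606 bar [ 0.45074106 -0.21400895] n 39 width 0.11932654136692891 hinge [ 0.62940396 -0.23590798]
```

```bash
python3 -m handwheel '[[[0.02,-0.035,0,0,0,0],[0.02,-0.036,0,0,0,-7],[0.02,-0.036,0,0,0,-7],[0.02,-0.036,0,0,0,-7],[0.02,-0.036,0,0,0,-7],[0.02,-0.036,0,0,0,-7],[0.01,-0.04,0,0,0,-7],[0.01,-0.04,0,0,0,-7],[0.01,-0.04,0,0,0,-7],[0,-0.04,0,0,0,-7],[0,-0.04,0,0,0,-7],[0,-0.04,0,0,0,0],[0,-0.04,0,0,0,0],[0,-0.04,0,0,0,0],[0,-0.04,0,0,0,0],[0,-0.04,0,0,0,0]]]' 0.45
```

```text
time: 2.23
tool_pos: [0.4286, -0.0576, 0.2317]
tool_rot: [0.001, 0.746, 0.666, 0.0]
contact_force: [0.6, 0.1, 0.0]
gripper_width: 0.447
grasp_force: 0.0
```

```bash
python3 -m handwheel '[[[0.004,-0.03,0,0,0,0],[0.005,-0.035,0,0,0,0],[0.005,-0.035,0,0,0,0],[0.005,-0.033,0,0,0,0],[0.003,-0.023,-0.02,0,0,0],[0,0,-0.03,0,0,0],[0,0,-0.03,0,0,0],[0,0,-0.02,0,0,0],[0,0,0,0,0,0],[0,0,0,0,0,0]]]' 0.45
python3 - <<'E'
from h import *
s=state();print(s["tool_pos"],s["tool_rot"])
p,d=grab_frame("top");cv2.imwrite("pics/top1.png",cv2.resize(p[170:330,300:460],None,fx=3.5,fy=3.5))
p,d=grab_frame("wrist");cv2.imwrite("pics/w1.png",p)
E
```

```text
time: 3.07
tool_pos: [0.4503, -0.2113, 0.1304]
tool_rot: [-0.001, 0.746, 0.666, -0.0]
contact_force: [0.2, -0.6, 0.2]
gripper_width: 0.448
grasp_force: 0.0
[ 0.45031913 -0.21133183  0.13040397] [-1.29876574e-03  7.46174282e-01  6.65749309e-01 -3.35188367e-04]
```

View pics/w1.png

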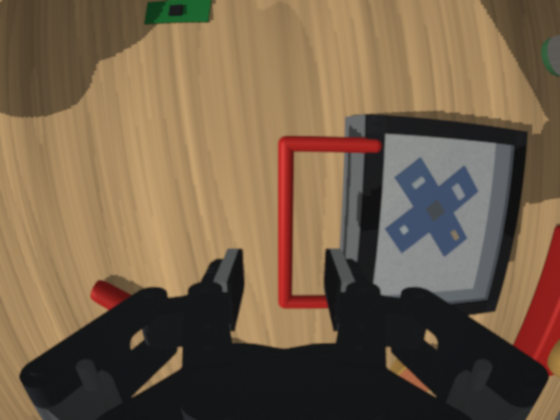

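The wrist view shows the bar (column 285) midway between the fingertips (columns 242 and 327), and the cross is confirmed in this case. Descending to pinch.

```bash
python3 -m handwheel '[[[0,-0.002,-0.025,0,0,0],[0,0,-0.025,0,0,0],[0,0,-0.02,0,0,0],[0,0,-0.006,0,0,0],[0,0,0,0,0,0],[0,0,0,0,0,0]]]' 0.45 && python3 -m handwheel '[[[0,0,0,0,0,0],[0,0,0,0,0,0],[0,0,0,0,0,0],[0,0,0,0,0,0],[0,0,0,0,0,0],[0,0,0,0,0,0],[0,0,0,0,0,0],[0,0,0,0,0,0]]]' 0
```

```text
time: 3.67
tool_pos: [0.4522, -0.2144, 0.0572]
tool_rot: [0.001, 0.746, 0.666, 0.0]
contact_force: [1.0, 0.0, 0.1]
gripper_width: 0.45
grasp_force: 0.0
time: 4.33
tool_pos: [0.452, -0.2144, 0.0561]
tool_rot: [0.001, 0.746, 0.666, 0.0]
contact_force: [2.4, -1.1, 2.1]
gripper_width: 0.09
grasp_force: 58.6
```

```bash
python3 -m handwheel '[[[0.0016,-0.0002,0.0156,0,0,0],[0.0016,-0.0002,0.0156,0,0,0],[0.0043,-0.0005,0.0151,0,0,0],[0.0043,-0.0005,0.0151,0,0,0],[0.0068,-0.0008,0.0141,0,0,0],[0.0068,-0.0008,0.0141,0,0,0],[0,0,0,0,0,0],[0,0,0,0,0,0]]]'
```

```text
time: 5.0
tool_pos: [0.4743, -0.217, 0.1441]
tool_rot: [-0.002, 0.746, 0.666, -0.002]
contact_force: [-5.6, -3.9, 1.0]
gripper_width: 0.091
grasp_force: 58.8
```

```bash
python3 -m handwheel '[[[0.0091,-0.0011,0.0127,0,0,0],[0.0091,-0.0011,0.0127,0,0,0],[0.0112,-0.0014,0.0109,0,0,0],[0.0112,-0.0014,0.0109,0,0,0],[0.0129,-0.0016,0.0088,0,0,0],[0.0129,-0.0016,0.0088,0,0,0],[0,0,0,0,0,0],[0,0,0,0,0,0],[0,0,0,0,0,0],[0,0,0,0,0,0]]]'
python3 - <<'E'
from h import *
s=state();print(s["tool_pos"],s["tool_rot"],s["contact_force"],s["ft_torque"])
# angle from displacement of the pinched bar since the grip (bar stays at grasp point)
R=.18003;a0=np.arctan2(.003,.18);ex=np.array([np.cos(np.radians(-6.9)),np.sin(np.radians(-6.9))])
dp=s["tool_pos"]-np.array([.452,-.2144,.0561])
print("from dz",np.degrees(np.arcsin(np.sin(a0)+dp[2]/R)-a0),"from dx",np.degrees(np.arccos(np.cos(a0)-dp[:2]@ex/R)-a0))
for c in ("top","scene"):
    p,d=grab_frame(c);cv2.imwrite(f"pics/{c}2.png",p);np.save(f"{c}2.npy",d)
    for r in pinpoint(c,"right_lid_bar")[:2]+pinpoint(c,"right_lid_hinge")[:2]: print(c,r)
tp=cv2.imread("pics/top2.png")[150:300,310:450];sp=cv2.imread("pics/scene2.png")[90:240,150:290]
cv2.imwrite("pics/both2.png",cv2.resize(np.hstack([tp,sp]),None,fx=2.8,fy=2.8,interpolation=cv2.INTER_CUBIC))
E
```

```text
time: 5.83
tool_pos: [0.5412, -0.2252, 0.2134]
tool_rot: [-0.001, 0.746, 0.666, -0.002]
contact_force: [-13.1, 2.8, 19.7]
gripper_width: 0.089
grasp_force: 61.2
[ 0.54115171 -0.22515582  0.21339881] [-0.00127525  0.74616181  0.66576086 -0.00184435] [-13.12203602   2.75054167  19.72391777] [ 0.36811981  2.25909251 -0.01426965]
from dz 61.96884123206974 from dx 58.974642642973116
top {'position': [262.1, 146.5], 'conf': 0.66}
top {'position': [381.8, 190.3], 'conf': 0.86}
scene {'position': [216.2, 139.5], 'conf': 0.68}
scene {'position': [176.0, 162.3], 'conf': 0.49}
scene {'position': [201.5, 184.4], 'conf': 0.74}
```

View pics/both2.png

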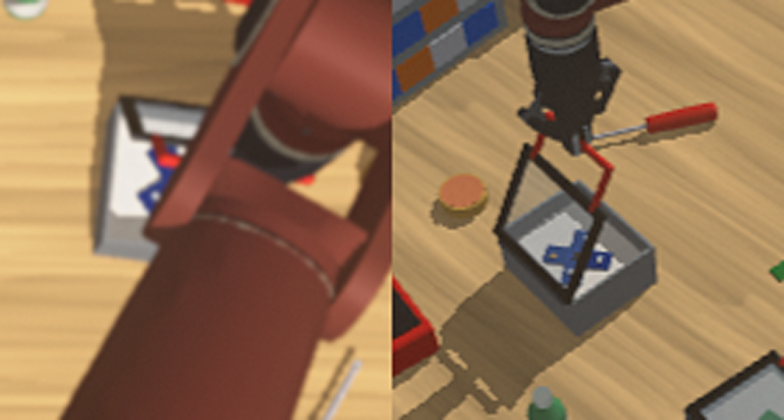

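The scene view shows the right lid raised, with the bar in the fingers and the board lying still. The wrist force of 23 N points along the lid, away from the hinge, so the commanded arc is about 4 mm too tight. I'll relax it and measure the lid's plane.

```bash
python3 -m handwheel '[[[-0.0012,0,0.0014,0,0,0],[-0.0012,0,0.0014,0,0,0],[0,0,0,0,0,0],[0,0,0,0,0,0],[0,0,0,0,0,0]]]'
cat > m.py <<'E'
from h import *
s=state();print(s["tool_pos"],s["contact_force"])
p,d=grab_frame("scene");c=camera_info("scene");T=np.array(c["T"])
hsv=cv2.cvtColor(p,cv2.COLOR_BGR2HSV)
th=np.radians(-6.9);ex=np.array([np.cos(th),np.sin(th)]);ey=np.array([-ex[1],ex[0]]);H=np.array([.6294,-.2351])
v,u=np.mgrid[0:420,0:560]
P=np.stack([(u-c["cx"])/c["fx"]*d,-(v-c["cy"])/c["fy"]*d,-d],-1)@T[:3,:3].T+T[:3,3]
a=(P[...,:2]-H)@ex;b=(P[...,:2]-H)@ey;z=P[...,2]-.07
base=(d>0)&(abs(b)<.085)
dark=(hsv[...,2]<60)
red=((hsv[...,0]<6)|(hsv[...,0]>172))&(hsv[...,1]>150)
t=np.radians(60);r=-a*np.cos(t)+z*np.sin(t);n=a*np.sin(t)+z*np.cos(t)  # along lid, normal to it
out=lambda m,k:print(k,m.sum(),"r",np.round([r[m].min(),r[m].max()],3),"b",np.round([b[m].min(),b[m].max()],3),"n med",round(float(np.median(n[m])),4)) if m.sum() else print(k,0)
fr=base&dark&(r>.015)&(r<.127)&(abs(n-.004)<.025)
out(fr,"frame")
rd=base&red&(r>.13)&(r<.2)&(abs(n)<.03);out(rd,"red")
for m,k,off in((fr,"frame",None),(rd,"red",None)):
    if m.sum()>10:
        q=np.polyfit(r[m],n[m],1);print(k,"slope deg",np.degrees(q[0]),"at0",q[1],"resid",np.std(n[m]-np.polyval(q,r[m])))
for lo in np.arange(.015,.2,.02):
    m=(fr|rd)&(r>=lo)&(r<lo+.02)
    if m.sum():print(round(lo,3),m.sum(),np.round(np.percentile(n[m],[10,50,90]),4),"red" if rd[m].mean()>.5 else "frame")
E
python3 m.py
```

```text
time: 6.55
tool_pos: [0.5391, -0.2248, 0.2124]
tool_rot: [-0.002, 0.746, 0.666, -0.001]
contact_force: [-6.5, -0.2, 7.0]
gripper_width: 0.089
grasp_force: 59.8
[ 0.5390777  -0.22483804  0.21236183] [-6.53017955 -0.24628288  7.04047319]
frame 221 r [0.015 0.127] b [-0.076  0.079] n med 0.0037
red 87 r [0.13  0.189] b [-0.059  0.064] n med 0.0023
frame slope deg -1.7479480791024644 at0 0.006434879876060172 resid 0.0021862255331964605
red slope deg -3.4101607593445094 at0 0.012360736758325603 resid 0.0023571206381747334
0.015 27 [0.0025 0.006  0.009 ] frame
0.035 30 [0.0022 0.0047 0.008 ] frame
0.055 30 [0.0008 0.0039 0.0066] frame
0.075 30 [0.0012 0.0044 0.007 ] frame
0.095 30 [0.0017 0.0033 0.0058] frame
0.115 80 [0.0002 0.0026 0.0053] frame
0.135 25 [0.0015 0.0039 0.0066] red
0.155 12 [-0.0012  0.0021  0.0048] red
0.175 44 [-0.0017  0.0016  0.004 ] red
```

```bash
python3 -m handwheel '[[[0.002,-0.0002,0.0018,0,0,0],[0.002,-0.0002,0.0018,0,0,0],[0,0,0,0,0,0],[0,0,0,0,0,0],[0,0,0,0,0,0],[0,0,0,0,0,0]]]' && python3 m.py
```

```text
time: 7.1
tool_pos: [0.544, -0.2254, 0.2153]
tool_rot: [-0.001, 0.746, 0.666, -0.0]
contact_force: [-4.1, -2.2, -0.1]
gripper_width: 0.086
grasp_force: 59.0
[ 0.54396944 -0.22536792  0.21529759] [-4.0758755  -2.18661092 -0.07565817]
frame 222 r [0.015 0.127] b [-0.075  0.08 ] n med 0.0065
red 82 r [0.13  0.187] b [-0.056  0.064] n med 0.0083
frame slope deg -0.24924812332292662 at0 0.006945208512977815 resid 0.0022350402483512703
red slope deg -1.0101574677465868 at0 0.010963160813996146 resid 0.0022224147005749663
0.015 28 [0.0038 0.0064 0.0099] frame
0.035 29 [0.003  0.0064 0.0099] frame
0.055 30 [0.0049 0.0068 0.0096] frame
0.075 33 [0.0048 0.0074 0.009 ] frame
0.095 31 [0.0036 0.0072 0.0096] frame
0.115 77 [0.0035 0.0061 0.0091] frame
0.135 23 [0.0055 0.0086 0.0104] red
0.155 10 [0.0069 0.0088 0.0095] red
0.175 43 [0.0049 0.0079 0.0112] red
```

```bash
python3 -m handwheel '[[[0,0,0,0,0,0],[0,0,0,0,0,0],[0,0,0,0,0,0],[0,0,0,0,0,0],[0,0,0,0,0,0],[0,0,0,0,0,0],[0,0,0,0,0,0],[0,0,0,0,0,0],[0,0,0,0,0,0],[0,0,0,0,0,0],[0,0,0,0,0,0],[0,0,0,0,0,0]]]' && python3 m.py | grep -E "slope|^0.175" && python3 -c "
from h import *
p,_=grab_frame('scene');cv2.imwrite('pics/end.png',p)"
```

```text
time: 8.15
tool_pos: [0.5444, -0.2254, 0.2156]
tool_rot: [-0.0, 0.746, 0.666, -0.0]
contact_force: [-0.3, -4.0, -7.8]
gripper_width: 0.091
grasp_force: 58.3
frame slope deg 0.24138575294844292 at0 0.006737701113123678 resid 0.0021370106271167352
red slope deg -0.907643058846782 at0 0.011193292545109366 resid 0.0025184707681510095
0.175 44 [0.0052 0.0084 0.0116] red
```

View pics/end.png

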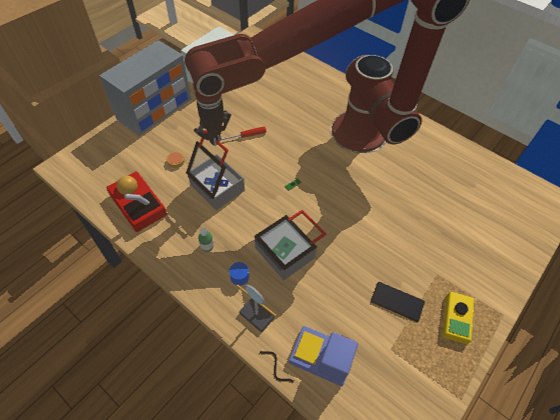

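The right lid is held steady at about 60° (arm and plane fit agree). The left case at (285,240) is still shut, and everything else is where it was. Handing in.

```bash
python3 -c "
from plant import job_done
print(job_done())"
```

```text
the job is handed in; nothing more can be done
None
```

The blue cross-shaped board is in the right case; its lid is held by the red bar at about 60°, the left case is still shut, nothing else has visibly moved, and the job is handed in (no verdict was returned).

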